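Start the paper jogger

ROBOT

A 7-joint arm with a two-finger parallel gripper is mounted at the origin on the work surface. World frame = base frame: x ahead of the robot, y to its left, z up, the work surface at z = 0. Lengths are in mm, angles in rad, forces in N, time in s.
With the tool pointing down it reaches from about 400 to 875 mm from the base axis. Payload 4.4 kg.
Tool frame: the origin (TCP) lies at the very end of the fingers, on their centre line; the grasp point (between the pads) lies 19 mm behind it; z points along the fingers, y is the direction in which the jaws open and shut (so a half turn about z gives the same grasp; the last joint's range is limited). The gripper opens to 85 mm and grips with 20 to 120 N. Pads are 22 mm wide; open, the fingers measure 114 mm over their backs; the gripper's body (76 mm by 85 mm) begins 54 mm behind the grasp point. The pads swing forward as they close: fully open they stand 13 mm farther back than shut.
Start: joints at [-1.397, 0.628, 0.038, 1.517, -0.027, 0.996, -0.02], TCP at [154.355, 631.421, 231.313] pointing down, gripper open.
Joint ranges: [-3.06, 3.06], [-0.37, 2.12], [-1.25, 1.32], [0.18, 2.47], [-1.1, 4.24], [0.23, 1.98], [-2.94, 2.94]. Speed limits (rad/s): [2.57, 2.57, 3.14, 3.14, 3.14, 3.14, 3.14].

INTERFACE

Orientations are given as [roll, pitch, yaw] about the fixed x, y, z axes, in that order (R = Rz(yaw) Ry(pitch) Rx(roll)).
In Python, from cell import ctrl gives the robot as it stands.
- The arm moves only by the shell command python3 -m crank 'ROWS' [OPENING]. ROWS is JSON, a list that holds one entry, the list of rows, each a list of 6 numbers: the shift along the tool's x, y, z in units of 30 mm (1.0 is 30 mm), then the turn, a rotation vector about the tool's x, y, z in units of 6 degrees (1.0 is 6 degrees). In form: [[[tx, ty, tz, rx, ry, rz], ...]]. A call has 1 to 12 rows; each row shifts and turns the pose as measured when the row begins, along the tool's axes as they then stand; what a row does not reach is not made up. A row lasts 1/12 s, in which the tool goes at most 41.7 mm and 7.16 degrees, less where a joint would pass 70% of its speed; a pose out of reach is approached as far as the arm can. A call is refused whole if a number of a shift passes 1 or a number of a turn 1, either way. A call with a gripper value outside its range is refused whole. OPENING is the gripper command: -1 is fully open, 1 is shut, values between are in proportion, set as the call begins (- or left out, the last holds). The fingers move at their own pace and stop on an object; the grip force is fixed at half the most. Time passes only in rows, so rows that do not move let the fingers close. It gives the time, the measured TCP pose, the force and the opening at its end, in the units of the state.
- ctrl.read_state(): the state, without advancing time (a new reading comes with each control period).
- ctrl.get_image(name): name is "scene" or "top" or "wrist"; returns a dict with "color" (480x640x3 uint8, red, green, blue), "depth" (480x640 float32, mm along the optical axis (not along the pixel's ray), 0 where there is no reading), "camera_matrix" (3x3 intrinsics, pixels), "k1" (the pictures are not rectified: a ray, as slopes to the right and down, at radius r is drawn at 1 + k1 r^2 times it, then the intrinsics apply), "R" (3x3) and "t" (3): a world point X has camera coordinates R X + t. Camera axes: x right, y down, z forward; pixel columns grow to the right and rows downward; lengths in mm; the calibration is good to about 2 mm. A picture is of the moment at which its call begins.
- ctrl.finish_job(): hands the job in, once; it reports no verdict.
Trained networks look in a picture, given as the dict that the camera call returned (one of the last four; its "shot" number tells which), for a name from the list of things; names that differ only in an ending like _2 or _b are one class to them, and where a whole thing is asked for, a point or a joint stands for the part that bears it (a point fixed in the world has none). Each returns a list of dicts, best first, with "conf" (0 to 1); they miss things now and then, are a little off and sometimes report something else, mostly with a low value. They report only what shows in the picture. A call takes as long as a camera call.
- ctrl.search_frame(query, picture): "extent" ([centre column, centre row, width, height] in pixels, round what is visible of it).
The state is a dict: "clock": time; "qpos": joint angles; "qd": joint speeds; "tau": joint torques, N m; "eef_pos": TCP position; "tool_rot": TCP orientation; "force": force on the tool from outside, world axes, zero at the start; "torque": the same for the moment, N m; "width": finger opening in mm.
Only numpy, scipy, OpenCV 4.12 (cv2) and the standard library are available. Lean on these libraries where they do the work, as an engineer would, in place of code of your own. Each camera call takes 0.05 s, during which the arm holds its last target. There are 200 camera calls.

TASK

Start the paper jogger from its panel with your closed fingertips: press down the raised end of the rocker switch until it has tipped fully over, then push the square key fully down, where it stays, then press the larger of the two round keys fully down and let it come back up. Keep to that order, do not press the small round key, and leave everything standing or lying about where it is: nothing is to be picked up or pushed aside.

Things in the scene. Friction and masses are not known exactly. Their poses are not given: they have to be found in the camera images.
- jogger: paper jogger, a grey bench machine fixed to the table: a flat control panel 200 mm (its x) by 300 mm (its y), 60 mm high, with four controls on the corners of a 90 mm square about the panel's centre (which control is at which corner varies), and beyond it (+x) a sheet tray reaching x = 330 mm with a stack of paper up to 80 mm high. Origin on the table under the panel's centre, z up.
- rocker_end (a point): press point on the rocker switch: on the top face of the wing that stands raised while the switch is off, 22 mm out from the pivot (8 mm short of the wing's end); it moves with the rocker. The rocker is a white paddle, 60 mm long and 30 mm wide, bent in a shallow V; while off this wing slopes up outwards by 0.32 rad and the other lies level, when on this wing lies level 13 mm above the panel. The 4 mm high black bezel round it is never in the way.
- rocker_base: black bezel of the rocker switch, 70 x 42 mm, fixed on the panel; origin on the panel's surface under the pivot, its x axis points from the pivot to the raised wing
- rocker (a joint): angle of the rocker, 0 = off (as far as it goes), 0.32 rad = fully on; about 2.5 N on the press point moves it and it stays where it is left
- square_top (a point): centre of the top face of the square key, a white cap 30 x 30 mm standing 16 mm above the panel when up and 8 mm when fully down
- square_key (a joint): how far the square key is pushed down, 0 = up, 0.008 m = fully down; it takes about 4 N and stays where it is pushed
- round_key_top (a point): centre of the top face of the large round key, a white cap 36 mm across in a round black bezel 52 mm across and 12 mm high, its top 22 mm above the panel when up
- round_key (a joint): how far the large round key is pressed, 0 = up, 0.006 m = fully down at 5 N; a spring returns it
- small_key_top (a point): centre of the top face of the small round key, a white cap 18 mm across in a round black bezel 34 mm across and 12 mm high, its top 22 mm above the panel when up; not to be pressed
- small_key (a joint): how far the small round key is pressed, 0 = up, 0.006 m = fully down at 4 N; a spring returns it
- brass_weight: small turned brass weight, 30 mm across, 38 mm tall, standing on the panel's left margin; origin at the centre of its underside
- stamp: small wooden hand stamp, 26 mm across, 46 mm tall, standing on the panel's right margin; origin at the centre of its underside
- stone: stone paperweight 70 x 110 x 30 mm lying on the sheets in the tray; origin at the centre of its underside
- mallet: wooden mallet lying on the table left of the jogger, handle 170 mm long and 22 mm thick along its -x, head 44 x 90 x 44 mm centred 70 mm along +x; origin on the table under it
- tea_bowl: white tea bowl, 100 mm across, 50 mm tall, on the table right of the panel; origin at the centre of its underside
- brush: hand brush lying on the sheets in the tray; origin at its underside
- paste_jar: blue paste jar, 64 mm across, 85 mm tall, on the table right of the panel; origin at the centre of its underside

How it is judged:
By the outcome, as a careful person would: the job done as asked, in the order asked, and still so for the second after the job is handed in, with the robot touching nothing.
It also fails if it takes over 51 s, if anything falls off the work surface, if the arm or the gripper's body presses on something with over 40 N, if the wrist force passes 120 N, or if a joint passes its speed limit or range.

## Working session

There is one attempt and no reset: what is moved stays moved. The work goes in short steps, Python scripts to look and compute and a shell command to move; the robot and the scene stay as the last step left them, time stands still between calls to the robot, and variables do not carry over. Pictures are saved under pics/ and viewed, about 8 in all and at most 12, crops included, and the job is handed in when it is done.

```bash
mkdir -p pics; cat > h.py <<'E'
import numpy as np, cv2
from cell import ctrl
from scipy.spatial.transform import Rotation as Ro
def shot(n,f=None):
    p=ctrl.get_image(n)
    if f: cv2.imwrite('pics/'+f,p['color'][:,:,::-1])
    return p
def ray(p,u,v):
    K=p['camera_matrix'];d=cv2.undistortPoints(np.array([[[u,v]]],float),K,np.array([p['k1'],0,0,0.]))[0,0]
    R=p['R'];return -R.T@p['t'], R.T@np.array([d[0],d[1],1])
def atz(p,u,v,z):
    o,d=ray(p,u,v);return o+d*(z-o[2])/d[2]
def dep(p,u,v,w=2):
    u0,v0=int(round(u)),int(round(v));a=p['depth'][v0-w:v0+w+1,u0-w:u0+w+1];a=a[a>0]
    o,d=ray(p,u,v);return o+d*np.median(a) if a.size else None
def tool(s=None):
    s=s or ctrl.read_state();return np.array(s['eef_pos']),Ro.from_euler('xyz',s['tool_rot']).as_matrix()
E
python3 - <<'E'
from h import *
np.set_printoptions(precision=1,suppress=True)
s=ctrl.read_state();print(s)
for n in ['top','scene']:
    p=shot(n,n+'0.png')
    for q in ['jogger','rocker_base','rocker_end','square_top','round_key_top','small_key_top','brass_weight','stamp','paste_jar','stone','mallet']:
        for r in ctrl.search_frame(q,p)[:2]:
            e=r['extent'];print(n,q,round(r['conf'],2),np.array(e),dep(p,*e[:2]))
E
```

```text
{'clock': 0.0, 'qpos': array([-1.4,  0.6,  0. ,  1.5, -0. ,  1. , -0. ]), 'qd': array([-0., -0.,  0.,  0.,  0.,  0., -0.]), 'tau': array([  0. , -56.3,   1.2, -19.3,   0. ,   0. ,   0. ]), 'eef_pos': array([154.2, 630.8, 230.4]), 'tool_rot': array([-3.1,  0. ,  2.9]), 'force': array([0.5, 1.2, 0.4]), 'torque': array([ 0. , -0. ,  0.1]), 'width': 85.02111093589906}
top jogger 0.73 [306.9 224.1 174.  233.8] [655.4  46.3  45.4]
top rocker_base 0.75 [279.5 302.8  26.   40.7] [508.1 107.   73.4]
top rocker_end 0.85 [278.7 300.6  21.   34.1] [512.1 108.1  74. ]
top rocker_end 0.59 [278.7 304.8  27.6  36.3] [504.7 108.7  73.7]
top square_top 0.82 [329.1 307.7  20.3  17.6] [490.9  19.8  76.6]
top round_key_top 0.78 [282.6 252.8  18.9  23.8] [596.3  94.1  83.1]
top small_key_top 0.57 [333.5 254.    6.6   4.2] [585.6   2.7  82.2]
top brass_weight 0.66 [238.2 295.8  18.2  16.6] [526.  177.6  85.7]
top brass_weight 0.24 [284.9 253.1  17.7  23.4] [595.4  90.   82.5]
top stamp 0.75 [379.9 254.4  20.1  15.5] [573.8 -78.3  99.5]
top paste_jar 0.79 [434.1 266.9  43.4  32.7] [ 544.6 -173.9   85.6]
top
[... 429 characters left out ...]
5 249.7] [727.6 117.7 109.4]
scene square_top 0.66 [364.9 203.4  23.1  16.1] [494.3  25.8  75.2]
scene round_key_top 0.93 [351.9 251.9  24.2  20.6] [599.7  95.6  82.3]
scene small_key_top 0.48 [320.6 219.7  10.3  11.3] [583.    7.8  82.2]
scene brass_weight 0.59 [427.4 259.4  15.7  21.9] [531.5 189.9  86.2]
scene stamp 0.57 [290.1 196.   17.5  25.8] [579.4 -71.8  83.2]
scene paste_jar 0.72 [265.4 179.8  36.7  52.6] [ 563.6 -159.5   60. ]
scene paste_jar 0.4 [427.6 259.6  22.4  21.5] [531.4 190.2  86. ]
scene stone 0.62 [269.3 284.1  76.   75.8] [749.6  76.  109.9]
scene stone 0.46 [327.8 158.9  49.7  41.6] [ 394.  -167.4   15.6]
scene mallet 0.69 [451.  355.2 136.7  86.3] [589.5 293.2   0.2]
```

View pics/top0.png

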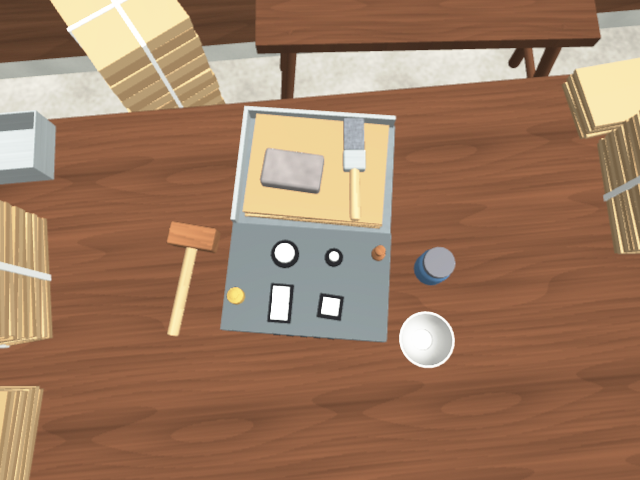

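View pics/scene0.png

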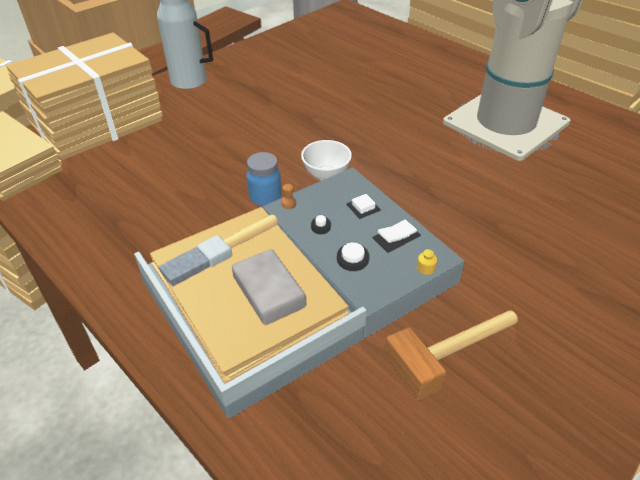

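```bash
python3 - <<'E'
from h import *
np.set_printoptions(precision=3,suppress=True)
t,R=tool();print(t,R)
d=np.array([545,60,250])-t
print(R.T@d/30)
E
```

```text
[154.33  631.423 231.31 ] [[-0.971  0.238 -0.   ]
 [ 0.238  0.971  0.   ]
 [ 0.     0.    -1.   ]]
[-17.174 -15.409  -0.624]
```

```bash
python3 -m crank '[[[-0.7,-0.65,-0.05,0,0,0],[-0.7,-0.65,-0.05,0,0,0],[-0.7,-0.65,-0.05,0,0,0],[-0.7,-0.65,-0.05,0,0,0],[-0.7,-0.65,-0.05,0,0,0],[-0.7,-0.65,-0.05,0,0,0],[-0.7,-0.65,-0.05,0,0,0],[-0.7,-0.65,-0.05,0,0,0],[-0.7,-0.65,-0.05,0,0,0],[-0.7,-0.65,-0.05,0,0,0],[-0.7,-0.65,-0.05,0,0,0],[-0.7,-0.65,-0.05,0,0,0]]]' 1; python3 - <<'E'
from h import *
np.set_printoptions(precision=3,suppress=True)
t,R=tool();d=np.array([545,60,250])-t
print(R.T@d/30)
E
```

```text
clock: 2.2
eef_pos: [346.1, 340.1, 248.1]
tool_rot: [3.134, -0.004, 2.917]
force: [1.0, 0.0, 0.1]
width: -0.1
[-8.544 -7.623 -0.15 ]
```

```bash
python3 -m crank '[[[-0.7,-0.63,0,0,0,0],[-0.7,-0.63,0,0,0,0],[-0.7,-0.63,0,0,0,0],[-0.7,-0.63,0,0,0,0],[-0.7,-0.63,0,0,0,0],[-0.7,-0.63,0,0,0,0],[-0.7,-0.63,0,0,0,0],[-0.7,-0.63,0,0,0,0],[-0.7,-0.63,0,0,0,0],[-0.7,-0.63,0,0,0,0],[-0.7,-0.63,0,0,0,0],[-0.7,-0.63,0,0,0,0]]]'; python3 - <<'E'
from h import *
np.set_printoptions(precision=1,suppress=True)
t,R=tool();print(t,R)
p=shot('wrist','w1.png')
for q in ['rocker_base','rocker_end','square_top','round_key_top','small_key_top','brass_weight','stamp']:
        for r in ctrl.search_frame(q,p)[:2]:
            e=r['extent'];print(q,round(r['conf'],2),np.array(e),dep(p,*e[:2]))
E
```

```text
clock: 3.2
eef_pos: [550.6, 48.0, 249.0]
tool_rot: [3.129, 0.002, 2.917]
force: [0.7, 0.5, 0.2]
width: -0.3
[550.6  48.  249. ] [[-1.   0.2  0. ]
 [ 0.2  1.   0. ]
 [-0.   0.  -1. ]]
rocker_base 0.69 [366.6 149.6  47.7  84.3] [504.4 102.5  72.7]
rocker_base 0.44 [247.3 344.5  26.   26.6] [646.9 -37.9  98.7]
rocker_end 0.78 [371.1 151.3  41.9  70.3] [506.6 105.9  72.8]
square_top 0.97 [266.6 156.2  38.2  38. ] [490.9  20.   75.5]
square_top 0.54 [316.5 252.4 347.7 346.1] [587.9  40.4  60.3]
round_key_top 0.92 [374.  252.3  40.3  33.7] [591.8  91.3  82. ]
round_key_top 0.44 [ 91.3 263.8  99.5  84.1] [ 544.6 -157.8   84.5]
small_key_top 0.73 [274.1 261.4  19.1  22.5] [580.3   3.5  81.9]
small_key_top 0.68 [187.1 279.3  41.9  38. ] [574.6 -71.6  95.7]
brass_weight 0.57 [465.6 155.9  43.5  36.2] [524.4 176.8  92.7]
stamp 0.75 [184.  279.5  37.6  38.8] [572.9 -72.6  99.4]
```

View pics/w1.png

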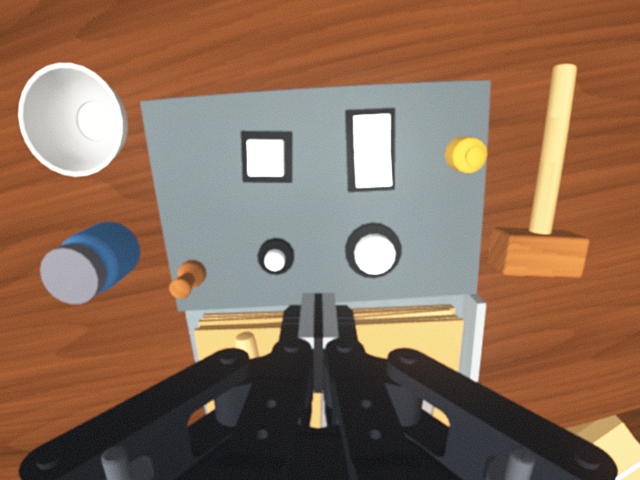

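The picture shows the square key at (266,156), the rocker at (371,150), the small key at (275,260), the large round key at (375,253), the weight at the right and the stamp at the left. Next I'll use depth to find which wing of the rocker is raised.

```bash
cat > m.py <<'E'
from h import *
import sys
np.set_printoptions(precision=1,suppress=True)
def blobs(p,seeds):
    g=(p['color'].min(2)>190).astype(np.uint8)
    n,l,st,c=cv2.connectedComponentsWithStats(g)
    out={}
    for k,(u,v) in seeds.items():
        i=l[int(v),int(u)]
        if i==0: print(k,'none');continue
        vs,us=np.nonzero(l==i);P=np.array([dep(p,a,b,0) if p['depth'][b,a]>0 else [np.nan]*3 for a,b in zip(us,vs)])
        P=P[~np.isnan(P[:,0])];print(k,c[i],st[i],'mean',P.mean(0),'z med',np.median(P[:,2]))
        out[k]=P
    return out
E
python3 - <<'E'
from m import *
for n,s in [('wrist',dict(sq=(266,156),ro=(372,150),rd=(375,253),sm=(275,260))),('top',dict(sq=(330,307),ro=(281,302),rd=(284,253),sm=(334,257)))]:
    p=shot(n);o=blobs(p,s)
    if 'ro' in o:
        P=o['ro'];c=np.median(P,0);Q=P[:,:2]-c[:2];w=np.linalg.svd(Q,full_matrices=False)[2][0];w*=np.sign(w[0]);a=Q@w
        print('axis',w,np.arctan2(w[1],w[0]),'range',a.min(),a.max())
        for lo in range(-36,36,6):
            m=(a>=lo)&(a<lo+6)
            if m.sum(): print(lo,m.sum(),P[m].mean(0))
E
```

```text
sq [262.1 160. ] [ 244  142   37   38 1363] mean [491.8  18.2  74.9] z med 75.25284315024263
ro [369.3 152.8] [ 350  116   40   75 2736] mean [505.8 106.7  74.6] z med 73.83402864114393
rd [371.5 256.7] [ 352  237   41   40 1274] mean [594.3  91.4  81. ] z med 81.48464836314264
sm [271.2 262.8] [261 253  21  20 320] mean [580.1   3.2  80.1] z med 81.20409334156227
axis [ 1.  -0.2] -0.17079520219829222 range -29.620833075749726 33.00753042779852
-30 257 [479.5 111.3  72.5]
-24 287 [485.1 110.2  73.2]
-18 278 [491.  109.1  73. ]
-12 272 [496.9 108.2  73. ]
-6 267 [502.9 107.4  72.5]
0 271 [508.8 106.   73.2]
6 283 [514.7 104.9  74.9]
12 271 [520.7 104.4  76.7]
18 269 [526.5 103.1  78.6]
24 245 [532.  101.9  79.7]
30 20 [537.3 103.9  68.8]
sq [346.6 308.6] [  246   103   198   377 34135] mean [454.4  23.5 720.3] z med 737.3393382894025
ro none
rd none
sm [346.6 308.6] [  246   103   198   377 34135] mean [454.4  23.5 720.3] z med 737.3393382894025
```

```bash
cat > go.py <<'E'
from m import *
a=list(map(float,sys.argv[1:4]));s=ctrl.read_state();t,R=tool(s)
np.set_printoptions(precision=3,suppress=True)
print('t',s['clock'],'pos',t,'tool z',R[:,2],'d/30',R.T@(np.array(a)-t)/30,'F',s['force'])
E
python3 go.py 528 103 105
```

```text
t 3.7 pos [549.472  50.458 248.938] tool z [ 0.004  0.012 -1.   ] d/30 [1.092 1.487 4.816] F [-0.345 -0.054  0.33 ]
```

```bash
python3 -m crank '[[[0.22,0.3,0.4,0,0,0],[0.22,0.3,0.5,0,0,0],[0.22,0.3,0.6,0,0,0],[0.22,0.3,0.6,0,0,0],[0.2,0.3,0.6,0,0,0],[0,0,0.6,0,0,0],[0,0,0.6,0,0,0],[0,0,0.5,0,0,0],[0,0,0.3,0,0,0],[0,0,0,0,0,0],[0,0,0,0,0,0]]]'; python3 go.py 528 103 105; python3 -c "
from h import *
shot('wrist','w2.png');shot('scene','s2.png')
a=cv2.imread('pics/w2.png');b=cv2.imread('pics/s2.png')[140:320,260:500]
cv2.imwrite('pics/c2.png',np.hstack([cv2.resize(a,(400,300)),cv2.resize(b,(400,300))]))"
```

```text
clock: 4.62
eef_pos: [528.2, 113.3, 106.0]
tool_rot: [3.124, 0.008, 2.931]
force: [-0.3, -0.7, -0.5]
width: -0.4
t 4.6167 pos [528.239 113.253 106.011] tool z [ 0.012  0.016 -1.   ] d/30 [-0.063 -0.336  0.028] F [-0.258 -0.738 -0.468]
```

View pics/c2.png

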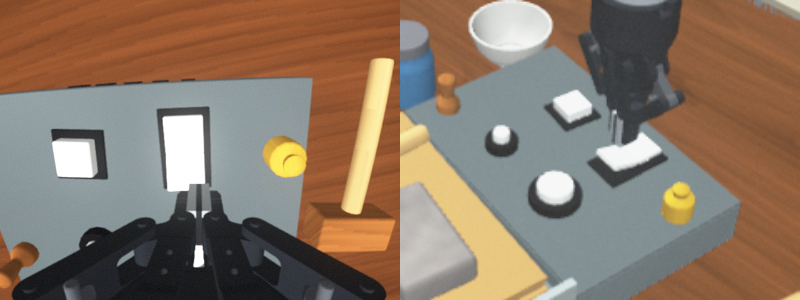

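The fingertips (left half, about (200,190)) stand over the far, raised wing, about 10 mm to its +y side. I'll correct that and then press.

```bash
python3 -m crank '[[[-0.03,-0.17,0.1,0.03,0,0],[-0.03,-0.16,0.1,0,0,0],[0,0,0.1,0,0,0],[0,0,0.1,0,0,0],[0,0,0,0,0,0]]]'; python3 go.py 528 103 73
```

```text
clock: 5.13
eef_pos: [531.0, 101.5, 96.6]
tool_rot: [3.125, 0.016, 2.929]
force: [-0.4, 0.2, 0.2]
width: 0.3
t 5.1333 pos [531.046 101.523  96.598] tool z [ 0.019  0.013 -1.   ] d/30 [0.122 0.013 0.785] F [-0.413  0.17   0.17 ]
```

```bash
python3 -m crank '[[[0.1,0,0.15,0,0,0],[0,0,0.15,0,0,0],[0,0,0.15,0,0,0],[0,0,0.15,0,0,0],[0,0,0.15,0,0,0],[0,0,0,0,0,0]]]'; python3 go.py 528 103 73
```

```text
clock: 5.63
eef_pos: [530.8, 102.2, 73.2]
tool_rot: [3.123, 0.021, 2.928]
force: [-1.7, 0.4, 5.2]
width: 0.3
t 5.6333 pos [530.784 102.169  73.173] tool z [ 0.024  0.013 -1.   ] d/30 [0.097 0.007 0.004] F [-1.705  0.357  5.156]
```

```bash
python3 -m crank '[[[0,0,0.08,0,0,0],[0,0,0.08,0,0,0],[0,0,0.08,0,0,0]]]'; python3 go.py 528 103 73
```

```text
clock: 5.88
eef_pos: [530.8, 102.2, 72.8]
tool_rot: [3.122, 0.021, 2.928]
force: [-5.3, -1.9, 28.2]
width: -0.0
t 5.8833 pos [530.819 102.211  72.762] tool z [ 0.024  0.015 -1.   ] d/30 [ 0.097  0.006 -0.01 ] F [-5.33  -1.887 28.157]
```

The force reached 28 N at a hard stop, so the rocker is over. I'll lift and move above the square key.

```bash
python3 -m crank '[[[0,0,-0.4,0,0,0],[0,0,-0.6,0,0,0],[0,0,-0.6,0,0,0],[0,0,-0.4,0,0,0],[0,0,0,0,0,0]]]'; python3 go.py 492 18 105
```

```text
clock: 6.3
eef_pos: [527.4, 101.9, 134.1]
tool_rot: [3.122, 0.017, 2.928]
force: [0.0, 0.7, -0.8]
width: 0.3
t 6.3 pos [527.39  101.948 134.142] tool z [ 0.02   0.015 -1.   ] d/30 [ 0.577 -3.002  0.904] F [ 0.027  0.674 -0.787]
```

```bash
python3 -m crank '[[[0.1,-0.4,0,0,0.1,0],[0.1,-0.5,0,0,0.1,0],[0.1,-0.5,0,0,0,0],[0.1,-0.5,0,0,0,0],[0.1,-0.5,0,0,0,0],[0.1,-0.3,0,0,0,0],[0,0,0,0,0,0],[0,0,0,0,0,0]]]'; python3 go.py 492 18 85; python3 - <<'E'
from m import *
p=shot('wrist','w3.png')
for q in ['rocker_end','square_top','small_key_top','round_key_top']:
    for r in ctrl.search_frame(q,p)[:2]: print(q,r['conf'],np.array(r['extent']),dep(p,*r['extent'][:2]))
E
```

```text
clock: 6.97
eef_pos: [488.5, 26.9, 126.1]
tool_rot: [3.122, -0.013, 2.934]
force: [1.7, 0.4, 0.6]
width: 0.2
t 6.9667 pos [488.495  26.864 126.101] tool z [-0.008  0.022 -1.   ] d/30 [-0.193 -0.292  1.362] F [1.713 0.352 0.646]
rocker_end 0.9 [459.9 272.4  66.5  90.8] [508.3 107.3  72.8]
square_top 0.95 [301.6 274.3  55.1  55.4] [488.9  18.5  75.2]
small_key_top 0.53 [370.9 293.6 510.1 270.6] [516.3  55.7  60.1]
small_key_top 0.5 [317.4 411.7  11.5  31.4] [578.1   8.5  81.6]
round_key_top 0.75 [435.4 413.5  23.3  17.7] [597.   80.8  81.7]
round_key_top 0.41 [317.4 410.9  14.4  29.9] [577.5   8.7  81.6]
```

View pics/w3.png

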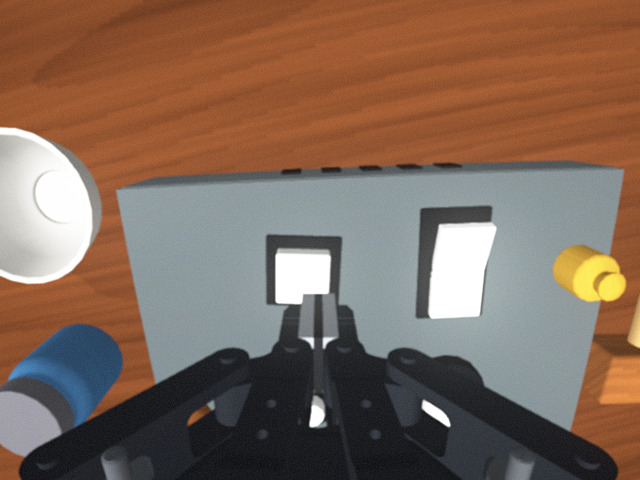

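The rocker at (460,270) is now tipped: its near wing is raised and its far wing lies level. The square key shows at (302,276). Next I'll centre over it and press.

```bash
python3 -m crank '[[[-0.06,-0.15,0.2,0,0,0],[-0.06,-0.15,0.3,0,0,0],[0,0,0.3,0,0,0],[0,0,0.2,0,0,0],[0,0,0.1,0,0,0],[0,0,0,0,0,0]]]'; python3 go.py 491.5 18 68
```

```text
clock: 7.72
eef_pos: [491.6, 19.6, 89.4]
tool_rot: [3.121, -0.011, 2.938]
force: [-1.3, 0.8, -0.1]
width: -0.2
t 7.7167 pos [491.604  19.556  89.448] tool z [-0.006  0.023 -1.   ] d/30 [-0.015 -0.066  0.714] F [-1.308  0.829 -0.1  ]
```

```bash
python3 -m crank '[[[0,-0.06,0.15,0,0,0],[0,0,0.15,0,0,0],[0,0,0.15,0,0,0],[0,0,0.15,0,0,0],[0,0,0.12,0,0,0],[0,0,0.08,0,0,0]]]'; python3 go.py 491.5 18 68
```

```text
clock: 8.22
eef_pos: [491.6, 18.1, 67.0]
tool_rot: [3.12, -0.009, 2.938]
force: [-9.7, -0.8, 57.4]
width: 0.1
t 8.2167 pos [491.607  18.094  66.957] tool z [-0.005  0.023 -1.   ] d/30 [ 0.003 -0.003 -0.035] F [-9.729 -0.761 57.439]
```

The square key has hit its stop at z = 67 with 57 N. I'll lift, then move to the round key.

```bash
python3 -m crank '[[[0,0,-0.4,0,0,0],[0,0,-0.6,0,0,0],[0,0,-0.6,0,0,0],[0,0,-0.6,0,0,0],[0,0,-0.2,0,0,0],[0,0,0,0,0,0]]]'; python3 go.py 594.5 91.5 130;  python3 - <<'E'
from m import *
p=shot('wrist','w4.png')
for q in ['square_top']:
    for r in ctrl.search_frame(q,p)[:2]: print(q,r['conf'],np.array(r['extent']),dep(p,*r['extent'][:2]),dep(p,r['extent'][0],r['extent'][1]-15))
E
```

```text
clock: 8.72
eef_pos: [492.5, 16.8, 142.2]
tool_rot: [3.119, -0.007, 2.938]
force: [0.6, -0.1, -0.1]
width: -0.2
t 8.7167 pos [492.482  16.761 142.16 ] tool z [-0.003  0.024 -1.   ] d/30 [-2.829  3.118  0.455] F [ 0.588 -0.14  -0.091]
square_top 0.76 [320.5 254.2  50.2  48.4] [491.8  20.2  67.8] [482.3  22.2  68. ]
square_top 0.56 [ 73.3 370.4 129.3 125.4] [ 536.3 -160.8   75.5] [ 531.7 -167.    62.6]
```

Square key top is now at z = 68, so it is fully down and staying there.

```bash
python3 -m crank '[[[-0.3,0.35,0,-0.1,0,0],[-0.5,0.5,0,-0.1,0,0],[-0.5,0.5,0,0,0,0],[-0.5,0.5,0,0,0,0],[-0.5,0.5,0,0,0,0],[-0.3,0.4,0,0,0,0],[0,0,0,0,0,0],[0,0,0,0,0,0]]]'; python3 go.py 594.5 91.5 85; python3 - <<'E'
from m import *
p=shot('wrist','w5.png')
for q in ['round_key_top','rocker_end']:
    for r in ctrl.search_frame(q,p)[:2]: print(q,r['conf'],np.array(r['extent']),dep(p,*r['extent'][:2]))
E
```

```text
clock: 9.48
eef_pos: [580.7, 83.0, 130.3]
tool_rot: [3.104, -0.029, 2.936]
force: [-0.6, -0.7, -0.3]
width: 0.2
t 9.4833 pos [580.742  83.041 130.27 ] tool z [-0.021  0.043 -0.999] d/30 [-0.435  0.313  1.51 ] F [-0.556 -0.685 -0.286]
round_key_top 0.76 [335.1 286.9  61.1  49.5] [591.   92.6  81.8]
rocker_end 0.74 [328.8 126.8  62.  114.5] [506.  106.7  73.1]
rocker_end 0.23 [  9.7 273.8  15.6  63. ] [ 557.7 -154.1    8.7]
```

View pics/w5.png

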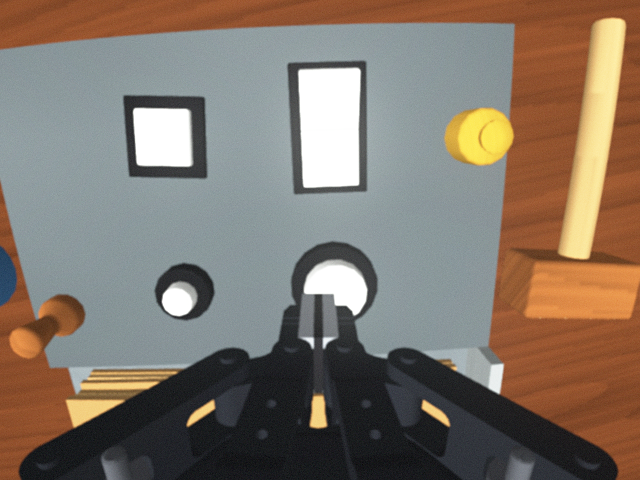

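The large round key shows at (335,288). The tool is tilted by 2.7°, so I'll level it and centre it before pressing.

```bash
python3 -m crank '[[[-0.2,0.15,0.2,0.18,-0.14,0],[-0.2,0.15,0.3,0.18,-0.14,0],[0,0,0.3,0,0,0],[0,0,0.2,0,0,0],[0,0,0,0,0,0],[0,0,0,0,0,0]]]'; python3 go.py 594 91.5 76
```

```text
clock: 10.13
eef_pos: [589.7, 82.8, 99.7]
tool_rot: [-3.137, -0.003, 2.928]
force: [0.1, -0.2, -0.1]
width: -0.1
t 10.1333 pos [589.707  82.822  99.702] tool z [-0.003 -0.004 -1.   ] d/30 [-0.08   0.317  0.788] F [ 0.078 -0.157 -0.133]
```

```bash
python3 -m crank '[[[-0.06,0.15,0.1,0,0,0],[-0.04,0.15,0.1,0,0,0],[0,0,0.1,0,0,0],[0,0,0,0,0,0]]]'; python3 go.py 594 91.5 76
```

```text
clock: 10.47
eef_pos: [595.0, 89.8, 90.8]
tool_rot: [-3.138, -0.002, 2.925]
force: [0.2, -0.2, -0.1]
width: 0.2
t 10.4667 pos [594.974  89.85   90.776] tool z [-0.003 -0.003 -1.   ] d/30 [0.042 0.049 0.492] F [ 0.233 -0.172 -0.087]
```

```bash
python3 -m crank '[[[0,0.05,0.12,0,0,0],[0,0,0.12,0,0,0],[0,0,0.12,0,0,0],[0,0,0.12,0,0,0],[0,0,0.06,0,0,0],[0,0,0.04,0,0,0]]]'; python3 go.py 594 91.5 76
```

```text
clock: 10.97
eef_pos: [596.3, 91.6, 76.0]
tool_rot: [-3.139, -0.0, 2.925]
force: [-3.6, 0.4, 14.0]
width: 0.1
t 10.9667 pos [596.253  91.609  75.969] tool z [-0.001 -0.003 -1.   ] d/30 [ 0.073 -0.02  -0.001] F [-3.557  0.436 14.011]
```

```bash
python3 -m crank '[[[0,0,0.08,0,0,0],[0,0,0.05,0,0,0]]]'; python3 -m crank '[[[0,0,-0.4,0,0,0],[0,0,-0.6,0,0,0],[0,0,-0.8,0,0,0],[0,0,-0.8,0,0,0],[0.3,0,-0.8,0,0,0],[0.5,0,-0.6,0,0,0],[0.5,0,-0.3,0,0,0],[0.2,0,0,0,0,0],[0,0,0,0,0,0],[0,0,0,0,0,0],[0,0,0,0,0,0]]]'; python3 - <<'E'
from m import *
p=shot('wrist','w6.png')
for q in ['round_key_top','rocker_end','square_top','small_key_top','brass_weight','stamp']:
    for r in ctrl.search_frame(q,p)[:1]: print(q,r['conf'],np.array(r['extent']),dep(p,*r['extent'][:2]))
E
```

```text
clock: 11.13
eef_pos: [596.2, 91.6, 76.0]
tool_rot: [-3.14, 0.0, 2.924]
force: [-3.5, 0.5, 11.6]
width: -0.2
clock: 12.05
eef_pos: [551.4, 100.9, 207.7]
tool_rot: [-3.139, 0.0, 2.923]
force: [-0.4, -0.2, 0.7]
width: -0.0
round_key_top 0.6 [319.9 280.6  43.7  32.1] [589.8  93.5  81.9]
rocker_end 0.61 [313.6 169.7  46.   77.6] [506.2 107.2  73.1]
square_top 0.55 [197.4 174.9  43.4  42.4] [491.   20.1  68. ]
small_key_top 0.89 [208.2 290.2  18.8  21.6] [578.9   5.3  82.3]
brass_weight 0.7 [423.2 174.   44.5  38.6] [522.6 180.6  94.9]
stamp 0.68 [115.8 308.9  52.5  46.9] [577.  -72.1  87.6]
```

View pics/w6.png

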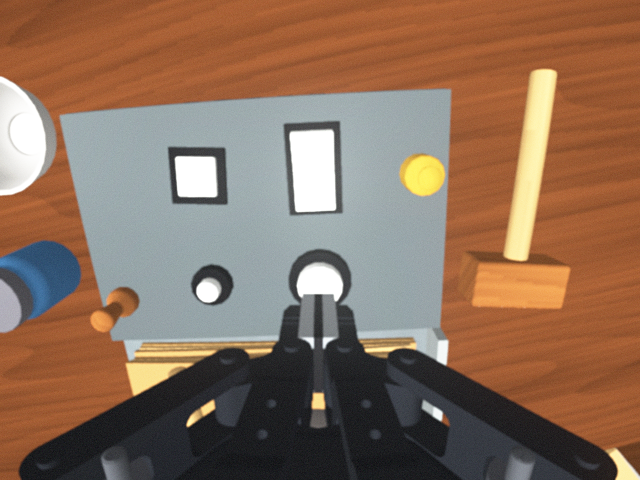

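```bash
python3 - <<'E'
from m import *
p=shot('wrist');o=blobs(p,dict(sq=(197,177),ro=(313,170)))
P=o['ro'];a=(P[:,:2]-[506.5,106.5])@[.986,-.165]
for lo in range(-30,30,10):
    m=(a>=lo)&(a<lo+10);print(lo,np.median(P[m][:,2]))
print(ctrl.read_state()['force']);print(ctrl.finish_job())
E
```

```text
sq [195.8 176.2] [ 175  156   42   41 1602] mean [491.8  18.3  67.6] z med 67.72898608061018
ro [313.1 170. ] [ 290  130   46   82 3406] mean [506.6 106.8  74.7] z med 73.59792630717467
-30 80.52782907524983
-20 77.955193407595
-10 74.73239065455567
0 72.76224897865177
10 72.70766921128802
20 72.74999468119307
[ 0.1  0.3 -0.4]
the job is handed in; nothing more can be done
None
```

I pressed the rocker, then the square key, then the large round key, in that order, and handed the job in at about 12 s of the 51 s allowed.

- **Rocker:** it reached a hard stop at 28 N. The pressed wing now lies level at z ≈ 72.7 mm (nominal 73), and the other wing is raised.
- **Square key:** it reached its stop at 57 N, and its top stays at z ≈ 67.7 mm (nominal 68).
- **Large round key:** it went down to z = 76.0 mm, which is its full travel. The readings there were 14 N and then 11.6 N, against the 5 N it needs. After I lifted off, its top was back at z ≈ 82 mm.
- **Everything else:** I did not touch the small key, and its top is still at z ≈ 82 mm. In the last picture the weight, stamp, mallet, bowl and jar stand or lie where they did. The stone and brush were mostly hidden behind the gripper in that picture, so I did not recheck them.

At the end the gripper was clear of everything, with about 0 N on it. No check failed. Some moves overshot sideways by up to about 10 mm, and I corrected each one before pressing.

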